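# Set a throttle valve two turns off its seat

### The arm

A 7-joint arm with a two-finger parallel gripper is mounted at the origin on the work surface. World frame = base frame: x ahead of the robot, y to its left, z up, the work surface at z = 0. Lengths are in m, angles in rad, forces in N, time in s.
With the tool pointing down it reaches from about 0.425 to 0.875 m from the base axis. Payload 8.4 kg.
Tool frame: the origin (TCP) lies midway between the tips of the shut fingers; the grasp point (between the pads) lies 19 mm behind it; z points along the fingers, y is the line along which they close (so a half turn about z gives the same grasp; the last joint's range is limited). The gripper opens to 85 mm and grips with 20 to 120 N. Pads are 22 mm wide; open, the fingers measure 114 mm over their backs; the gripper's body (76 mm by 85 mm) begins 54 mm behind the grasp point. The pads swing forward as they close: fully open they stand 13 mm farther back than shut.
Start: joints at [-1.384, 0.333, 0.04, 1.465, -0.013, 1.343, -0.059], TCP at [0.183, 0.624, 0.231] pointing down, gripper open.
Joint ranges: [-2.58, 2.58], [-0.38, 2.09], [-1.3, 1.39], [0.25, 2.4], [-1.5, 4.64], [0.08, 2.09], [-2.65, 2.65]. Speed limits (rad/s): [2.22, 2.22, 2.79, 2.79, 3.14, 3.14, 3.14].

### API

Orientations are given as [roll, pitch, yaw] about the fixed x, y, z axes, in that order (R = Rz(yaw) Ry(pitch) Rx(roll)).
In Python, from plant import ctrl gives the robot as it stands. The module is installed in compiled form; this text tells all that it offers.
- The arm moves only by the shell command python3 -m crank 'ROWS'. ROWS is JSON, a list of rows, each a list of 3 entries, a list of its own where there are three numbers: the gripper's target within -1 to 1 (fully open at 1, half-way at 0, shut at -1), then the shift along the tool's x, y, z in mm, then the turn about the tool's z in degrees. In form: [[hand, [tx, ty, tz], yaw], ...]. A call has 1 to 8 rows; each row is the pose to reach, as a shift and turn from the pose commanded when the call began, along the tool's axes at that moment; what a row does not reach only later rows make up. A row lasts 1/12 s, in which the tool goes at most 41.7 mm and 7.16 degrees, less where a joint would pass 70% of its speed; a pose out of reach is approached as far as the arm can. A call with a gripper value outside its range is refused whole. The fingers move at their own pace and stop on an object; the grip force is fixed at half the most. Time passes only in rows, so rows that repeat a pose let the fingers close. It gives the time, the measured TCP pose, the force, the opening and the grip force at its end, in the units of the state.
- ctrl.get_state(): the state, without advancing time (a new reading comes with each control period).
- ctrl.get_image(name): name is "side" or "top"; returns the picture (420x560x3 uint8, red, green, blue); there is no depth.
- ctrl.get_calibration(name): a dict with "fx", "fy", "cx", "cy" (pixels), "T" (4x4, takes a point from camera to world coordinates). Camera axes: x right, y down, z forward; pixel columns grow to the right and rows downward; lengths in m; the calibration is good to about 2 mm. A picture is of the moment at which its call begins. get_calibration takes no time and is no camera call.
- ctrl.close_job(): hands the job in; it is judged then, once.
The state is a dict: "time": time; "qpos": joint angles; "joint_velocities": joint speeds; "joint_torque": joint torques, N m; "tool_pos": TCP position; "tool_rot": TCP orientation; "force": force on the tool from outside, world axes, zero at the start; "ft_torque": the same for the moment, N m; "gripper_width": opening from 0.0 (shut) to 1.0 (fully open); "finger_force": force on a finger pad.
Only numpy, scipy, OpenCV 4.12 (cv2) and the standard library are available. Lean on these libraries where they do the work, as an engineer would, in place of code of your own. Each camera call takes 0.05 s, during which the arm holds its last target. There are 200 camera calls.

### The job

Stand the open steel can upright on the bench, centred right under the tip of the valve's drain spout. Then use the crank handle to turn the valve's handwheel clockwise until it is fully closed against its stop, and from there back it off (counterclockwise) exactly two full turns. Finish with the gripper still gripping the crank handle so that the setting cannot creep, with the can still under the spout and everything else on the bench left where it was.

Things in the scene. Friction and masses are not known exactly. Their poses are not given: they have to be found in the camera images.
- can_mid (a point): centre (half-way up) of the loose catch can: open-topped round plain steel cup, 60 mm outside diameter, 55 mm tall, wall 2.5 mm, about 120 g, standing on the bench right of the valve. Its z axis is the can's axis. It can be taken across its diameter from above.
- spout_end (a point): centre of the spout's downward mouth, fixed, 68 mm above the bench (13 mm above the standing can's rim). Spout: 17 mm steel pipe, level, its top 94 mm above the bench, standing out 87 mm from the end flange and turned down at the tip. The can must slide in under it near the bench, it cannot be lowered straight down. Axes as valve: the free side beyond the tip is towards -y.
- valve: grey flanged globe valve on a dark base plate 130 x 190 mm (x, y), fixed: vertical stem, handwheel on top, drain spout on its -y side, pressure gauge on its +y side. Origin at the bench under the stem axis; z up. Spout tip at (0, -165, 68) mm here; flanges 95 mm across, ending 87 mm from the stem axis; the supply pipe and gauge reach 182 mm from it towards +y and 172 mm above the bench.
- stem_axis (a point): point on the vertical stem axis at the centre of the handwheel's rim, 205 mm above the bench. Dark steel wheel, four spokes, rim radius 60 mm (centre line), rim bar 15 mm thick. The wheel does not rise; a threaded stem (12 mm thick) rises through the hub by 3 mm a turn; its top is 218 mm above the bench when closed.
- handle: the black crank handle that stands upright on the handwheel's rim: 22 mm diameter, 62 mm tall, turning freely on its own pin, so a gripper that holds it can keep its own direction while it goes round. Origin at its centre (half-way up), 248 mm above the bench, 60 mm from the stem axis; the handle's foot is 217 mm and its top 280 mm above the bench.
- handwheel (a joint): handwheel angle in rad: 0 is closed against a solid stop; grows counterclockwise seen from above (opening), 6.283 a turn, five turns possible. At 0 the handle is on the valve's -x side; at angle q it lies from the stem axis along (-cos q, -sin q) of valve. Starts 0.3 to 0.75 turn open. Takes about 5 N at the handle to turn; stays where left.
- tin: bystander: closed round steel tin with a lid, 62 mm diameter, 60 mm tall; origin at its underside. Leave it.
- wrench: bystander: 190 mm steel wrench lying near the valve; origin at its middle, on the bench, lying along its x axis.
- pot: bystander: white round pot with a screw lid, 66 mm diameter, 62 mm tall, behind the valve; origin at its underside.
- flange_ring: bystander: dark steel ring, 56 mm diameter, 12 mm thick, lying beside the spout; origin at its underside.
- screwdriver: bystander: 200 mm screwdriver lying on the bench along its x axis.
- spray_bottle: bystander: white trigger spray bottle, 64 mm diameter, 190 mm tall; origin at its underside.
- bolt_tray: bystander: open grey tray of bolts, 130 x 170 x 45 mm; origin at its underside.
Mind the look-alikes: they are no part of the job. What is shaped like the part that bears can_mid but pink or turquoise is not meant.

How it is judged:
On the way, in this order (a step that is already met when the one before it is completed fails the run):
1. the can stands upright on the bench, centred under the spout tip within 20 mm (horizontal distance between can_mid and spout_end below 0.02 m and height (world z) of can_mid between 0.024 and 0.031 m and angle between can_mid's own z axis and vertical below 0.1 rad), for 0.2 s.
2. the handwheel is closed against its stop (value of joint handwheel below 0.08 rad), for 0.2 s.
At the end, for the whole second after the job is handed in: Handwheel two full turns (12.566 rad) open from its stop, within 0.175 rad; crank handle still gripped (over 2 N, grasp point within 35 mm of its centre); can upright on the bench, its axis within 20 mm of the spout mouth; no bystander ever moved more than 30 mm (all of step 1 and value of joint handwheel between 12.391 and 12.741 rad and contact force between the fingers and handle above 2 N and distance between the grasp point and handle below 0.035 m); the arm keeps its last pose, push and grip.
It fails at once if a bystander on the bench is disturbed (moved more than 30 mm) (distance of any of tin, wrench, pot, flange_ring, screwdriver, spray_bottle, bolt_tray from where it was at the start of the episode above 0.03 m).
It also fails if it takes over 72 s, if anything falls off the work surface, if the arm or the gripper's body presses on something with over 40 N, if the wrist force passes 120 N, or if a joint passes its speed limit or range.

## Working session

There is one attempt and no reset: what is moved stays moved. The work goes in short steps, Python scripts to look and compute and a shell command to move; the robot and the scene stay as the last step left them, time stands still between calls to the robot, and variables do not carry over. Pictures are saved under pics/ and viewed, at most 10 in all, crops included, and the job is handed in when it is done.

```bash
mkdir -p pics; python3 - <<'E'
from plant import ctrl
import cv2,numpy as np
np.set_printoptions(precision=4,suppress=True)
for n in("top","side"):
    im=ctrl.get_image(n);cv2.imwrite(f"pics/{n}0.png",im[:,:,::-1]);print(n,ctrl.get_calibration(n))
print(ctrl.get_state())
E
```

```text
top {'fx': 504.1235695119094, 'fy': 504.1235695119094, 'cx': 282.46494095129003, 'cy': 216.45566618869745, 'T': array([[-0.0032, -0.9811,  0.1933,  0.287 ],
       [-0.9998, -0.0001, -0.0174, -0.0001],
       [ 0.0171, -0.1933, -0.981 ,  1.6926],
       [ 0.    ,  0.    ,  0.    ,  1.    ]])}
side {'fx': 511.5511662592327, 'fy': 511.5511662592327, 'cx': 284.7628452028792, 'cy': 213.13174027350365, 'T': array([[ 0.956 , -0.1754,  0.2352,  0.2608],
       [-0.2933, -0.5659,  0.7705, -1.0833],
       [-0.0021, -0.8056, -0.5924,  0.9995],
       [ 0.    ,  0.    ,  0.    ,  1.    ]])}
{'time': 0.1, 'qpos': array([-1.3842,  0.3339,  0.0399,  1.4662, -0.0134,  1.3433, -0.0585]), 'joint_velocities': array([-0.0006, -0.0004,  0.0022, -0.003 ,  0.0004,  0.0005,  0.0003]), 'joint_torque': array([  0.0035, -66.0014,   1.3698, -40.6471,   0.0171,   0.0089,
         0.    ]), 'tool_pos': array([0.1831, 0.6233, 0.2305]), 'tool_rot': array([-3.1401,  0.0001,  2.8558]), 'force': array([-0.1839, -0.5619, -0.6465]), 'ft_torque': array([ 0.0023, -0.0521, -0.021 ]), 'finger_force': 0.0, 'gripper_width': 1.0036618279277736}
```

View pics/top0.png

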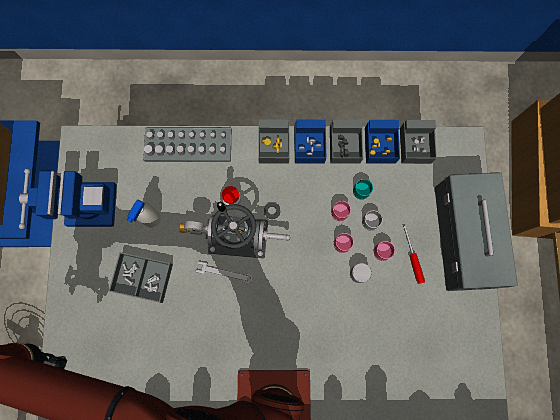

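View pics/side0.png

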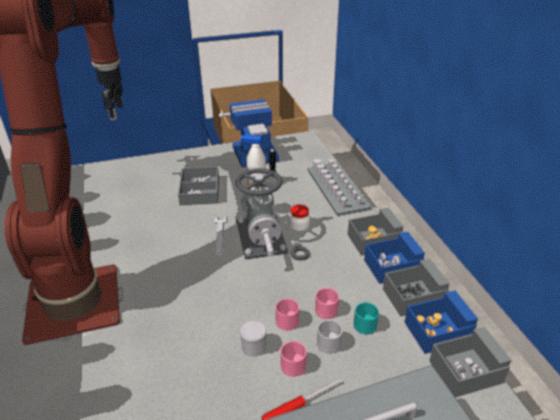

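Candidates for the can (top view): grey open cup (372,219); pink cups (341,210), (343,242), (384,250); turquoise cup (363,188); grey closed tin (361,272). In the side view the grey open cup is at (329,337) and the closed tin at (253,338). I choose the grey open cup and check it in a crop.

```bash
cat > h.py <<'E'
import cv2,numpy as np
from plant import ctrl
np.set_printoptions(precision=4,suppress=True)
def ray(n,p):
    c=ctrl.get_calibration(n);T=np.array(c["T"])
    return T[:3,3],T[:3,:3]@np.array([(p[0]-c["cx"])/c["fx"],(p[1]-c["cy"])/c["fy"],1])
def onz(n,p,z):
    o,d=ray(n,p);return o+d*(z-o[2])/d[2]
def proj(n,X):
    c=ctrl.get_calibration(n);T=np.array(c["T"]);q=T[:3,:3].T@(np.array(X)-T[:3,3])
    return c["fx"]*q[0]/q[2]+c["cx"],c["fy"]*q[1]/q[2]+c["cy"]
def tri(p,q):
    (a,d),(b,e)=ray("top",p),ray("side",q)
    s=np.linalg.lstsq(np.c_[d,-e],b-a,rcond=None)[0]
    return (a+d*s[0]+b+e*s[1])/2
E
python3 - <<'E'
from h import *
t=cv2.imread("pics/top0.png");s=cv2.imread("pics/side0.png")
A=cv2.resize(t[165:285,170:300],None,fx=3,fy=3,interpolation=cv2.INTER_CUBIC)
B=cv2.resize(t[180:290,320:410],None,fx=3.27,fy=3.27,interpolation=cv2.INTER_CUBIC)[:360]
cv2.imwrite("pics/crop0.png",np.hstack([A,B]))
print("can",onz("top",(372,219),.055), "side",onz("side",(329,331),.055))
print("wheel",onz("top",(235,226),.205),"spout",onz("top",(288,237),.085),"handle",onz("top",(221,206),.28))
E
```

```text
can [ 0.601  -0.3264  0.055 ] side [ 0.5975 -0.3372  0.055 ]
wheel [0.5509 0.1155 0.205 ] spout [ 0.5362 -0.0464  0.085 ] handle [0.5958 0.1506 0.28  ]
```

View pics/crop0.png

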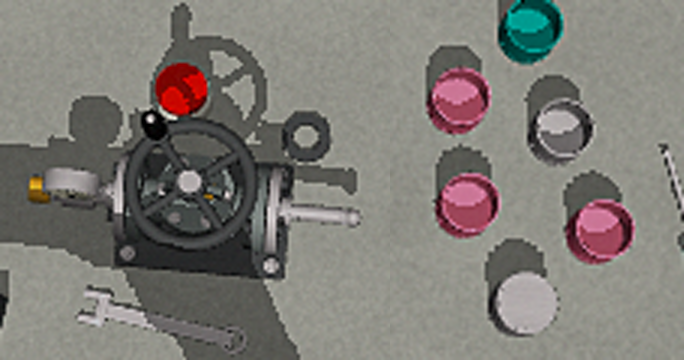

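The crop shows the grey open cup (372.9,220) as plain steel and open, unlike the lidded tin at (361,272). Stem at (233,225), handle top at (221,206), spout end at (289,237), ring at (272,210). Next I compute the geometry and check the can's neighbours.

```bash
python3 - <<'E'
from h import *
t=cv2.imread("pics/top0.png");s=cv2.imread("pics/side0.png")
hsv=cv2.cvtColor(t,cv2.COLOR_BGR2HSV)
can=onz("top",(372.9,220.1),.055);print("can",can)
for k,p in dict(p1=(341.5,210),p2=(344,242),p3=(384.5,250),turq=(363.5,188),tin=(361,272),ring=(272,210),spray=(137,211)).items():
    X=onz("top",p,.055 if k!="ring" else .012);d=(X-can)[:2];print(k,X[:2],"from can",np.linalg.norm(d),np.degrees(np.arctan2(d[1],d[0])))
stem=onz("top",(233,225.3),.22);end=onz("top",(289,237),.0855);hd=onz("top",(221,205.7),.28)
d=(end-stem)[:2];yaw=np.arctan2(d[0],-d[1])
print("stem",stem,"wheelc",onz("top",(234,226),.205),"end",end,"L",np.linalg.norm(d),"yaw",np.degrees(yaw))
tip=stem[:2]+d/np.linalg.norm(d)*.165;print("tip",tip,"handle",hd,"r",np.linalg.norm((hd-stem)[:2]))
h=(hd-stem)[:2];print("q turns",((np.arctan2(h[1],h[0])-yaw-np.pi)%(2*np.pi))/2/np.pi)
for X in (list(can),[*stem[:2],.222],[*end[:2],.0855],list(hd)): print("side proj",np.array(proj("side",X)))
cv2.imwrite("pics/crop1.png",cv2.resize(s[165:355,210:350],None,fx=3.1,fy=3.1,interpolation=cv2.INTER_CUBIC))
E
```

```text
can [ 0.5973 -0.3292  0.055 ]
p1 [ 0.6315 -0.2257] from can 0.1089991678304689 71.71645393964675
p2 [ 0.5241 -0.2312] from can 0.12238030430824641 126.75531972731417
p3 [ 0.4975 -0.3636] from can 0.1055666364574128 -160.9964578638111
turq [ 0.707  -0.3017] from can 0.11310473593812496 14.06995118450291
tin [ 0.4257 -0.2839] from can 0.17753769341409048 165.20766081796324
ring [0.6405 0.0055] from can 0.33755827521797704 82.65452688888642
spray [0.6279 0.451 ] from can 0.780879770895769 87.75568499630651
stem [0.5504 0.1203 0.22  ] wheelc [0.5509 0.1185 0.205 ] end [ 0.5361 -0.0496  0.0855] L 0.17049134337653377 yaw -4.809670551292837
tip [ 0.5365 -0.0441] handle [0.5966 0.1506 0.28  ] r 0.055286847931904005
q turns 0.6056080618380104
side proj [327.7477 328.5488]
side proj [258.555  176.0732]
side proj [270.8494 250.7359]
side proj [270.9263 150.7832]
```

View pics/crop1.png

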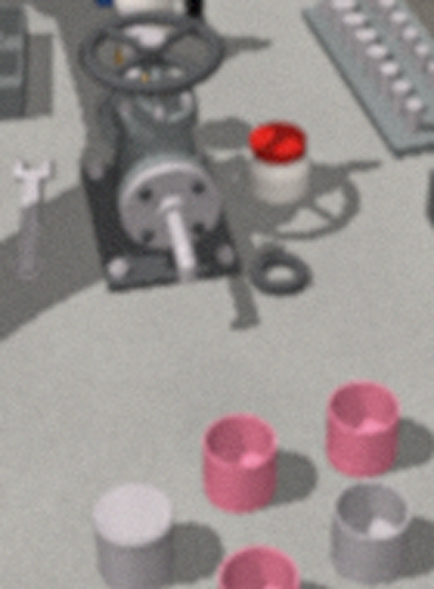

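The side crop confirms it: can rim (330,330) and spout end (269,251) are within 2 px of the projections from the top view. Now I work out the transfer moves.

```bash
cat >> h.py <<'E'
def chain(*P):
    for a,b in zip(P,P[1:]):
        y=np.radians(a[3]);d=(np.array(b[:3])-a[:3])*1000
        print(np.round([d[0]*np.cos(y)+d[1]*np.sin(y),d[0]*np.sin(y)-d[1]*np.cos(y),-d[2]],1),"turn",round(a[3]-b[3],1),"dist",np.linalg.norm(d).round())
def pose():
    s=ctrl.get_state();return [*s["tool_pos"],np.degrees(s["tool_rot"][2])]
E
python3 -c "
from h import *
chain(pose(),[.40,.48,.36,125],[.56,.20,.36,105],[.60,-.10,.30,85],[.598,-.332,.12,85])"
```

```text
[-248.4  -76.3 -129.5] turn 38.6 dist 290.0
[-321.1  -29.5   -0. ] turn 20 dist 322.0
[-300.1  -39.    60. ] turn 20 dist 309.0
[-231.3   18.2  180. ] turn 0 dist 294.0
```

```bash

python3 -m crank '[[1,[-60,-20,-100],10],[1,[-248,-76,-130],39],[1,[-248,-76,-130],39],[1,[-248,-76,-130],39],[1,[-248,-76,-130],39],[1,[-248,-76,-130],39],[1,[-248,-76,-130],39],[1,[-248,-76,-130],39]]'
python3 -m crank '[[1,[-321,-30,0],20],[1,[-321,-30,0],20],[1,[-321,-30,0],20],[1,[-321,-30,0],20],[1,[-321,-30,0],20],[1,[-321,-30,0],20],[1,[-321,-30,0],20],[1,[-321,-30,0],20]]'
python3 -c "
from h import *
chain(pose(),[.60,-.10,.30,85],[.598,-.332,.12,85])"
```

```text
time: 0.77
tool_pos: [0.4073, 0.4752, 0.3644]
tool_rot: [3.137, 0.002, 2.165]
force: [0.8, -1.4, 1.1]
gripper_width: 0.997
finger_force: 0.0
time: 1.43
tool_pos: [0.5587, 0.1956, 0.3613]
tool_rot: [3.142, 0.001, 1.823]
force: [0.6, -0.1, -0.1]
gripper_width: 0.998
finger_force: 0.0
[-296.6  -33.8   61.3] turn 19.5 dist 305.0
[-231.3   18.2  180. ] turn 0 dist 294.0
```

```bash

python3 -m crank '[[1,[-297,-34,61],19.5],[1,[-297,-34,61],19.5],[1,[-297,-34,61],19.5],[1,[-297,-34,61],19.5],[1,[-297,-34,61],19.5],[1,[-297,-34,61],19.5],[1,[-297,-34,61],19.5],[1,[-297,-34,61],19.5]]'
python3 -m crank '[[1,[-231,18,20],0],[1,[-231,18,20],0],[1,[-231,18,20],0],[1,[-231,18,20],0],[1,[-231,18,20],0],[1,[-231,18,20],0],[1,[-231,18,180],0],[1,[-231,18,180],0]]'
python3 -m crank '[[1,[0,0,75],0],[1,[0,0,75],0],[1,[0,0,75],0],[1,[0,0,75],0]]'
python3 - <<'E'
from h import *
chain(pose(),[.598,-.332,.12,85],[.598,-.332,.035,85])
t=ctrl.get_image("top")[:,:,::-1];s=ctrl.get_image("side")[:,:,::-1]
r=lambda a:cv2.resize(a,(400,400),interpolation=cv2.INTER_CUBIC)
cv2.imwrite("pics/g.png",np.hstack([r(t[160:280,310:430]),r(s[250:370,270:390])]))
E
```

```text
time: 2.1
tool_pos: [0.5982, -0.1036, 0.2991]
tool_rot: [-3.14, 0.003, 1.479]
force: [-0.5, -0.9, 0.0]
gripper_width: 0.997
finger_force: 0.0
time: 2.77
tool_pos: [0.5976, -0.3318, 0.1976]
tool_rot: [3.138, 0.003, 1.482]
force: [1.8, 0.5, -1.5]
gripper_width: 0.998
finger_force: 0.0
time: 3.1
tool_pos: [0.597, -0.3274, 0.1208]
tool_rot: [-3.138, -0.001, 1.486]
force: [0.1, 1.6, 1.3]
gripper_width: 0.998
finger_force: 0.0
[-4.5  1.4  0.8] turn 0.1 dist 5.0
[ 0.  0. 85.] turn 0 dist 85.0
```

View pics/g.png

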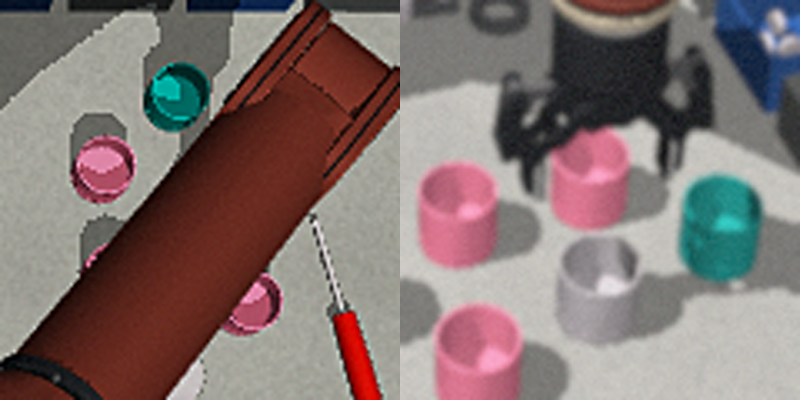

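The view shows the fingers, at crop x 530–670, straddling the can centred at crop x 598. The look-alikes are clear. I descend and grip.

```bash

python3 -m crank '[[1,[-3,1,40],0],[1,[-3,1,70],0],[1,[-3,1,93],0],[1,[-3,1,93],0],[0,[-3,1,93],0],[-1,[-3,1,93],0],[-1,[-3,1,93],0],[-1,[-3,1,93],0]]'
python3 -m crank '[[-1,[0,0,0],0],[-1,[0,0,0],0],[-1,[0,0,0],0],[-1,[0,0,0],0]]'
```

```text
time: 3.87
tool_pos: [0.6005, -0.3325, 0.0332]
tool_rot: [3.137, 0.002, 1.486]
force: [-1.6, 1.7, 8.1]
gripper_width: 0.685
finger_force: 63.5
time: 4.2
tool_pos: [0.6005, -0.3325, 0.0333]
tool_rot: [3.136, 0.002, 1.486]
force: [-1.0, 0.6, 7.9]
gripper_width: 0.686
finger_force: 63.5
```

```bash

python3 -m crank '[[-1,[0,0,-20],0],[-1,[0,0,-50],0],[-1,[0,0,-90],0],[-1,[0,0,-90],0],[-1,[0,0,-90],0]]'
python3 - <<'E'
from h import *
p=pose();chain(p,[.528,-.144,p[2],85],[.528,-.144,p[2]-.09,85])
s=ctrl.get_image("side")[:,:,::-1]
cv2.imwrite("pics/lift.png",cv2.resize(s[230:370,260:400],(560,560),interpolation=cv2.INTER_CUBIC))
E
```

```text
time: 4.62
tool_pos: [0.6007, -0.3328, 0.1244]
tool_rot: [3.134, 0.002, 1.485]
force: [-0.5, 0.2, -2.2]
gripper_width: 0.685
finger_force: 65.1
[182.  -88.5  -0. ] turn 0.1 dist 202.0
[ 0.  0. 90.] turn 0 dist 90.0
```

View pics/lift.png

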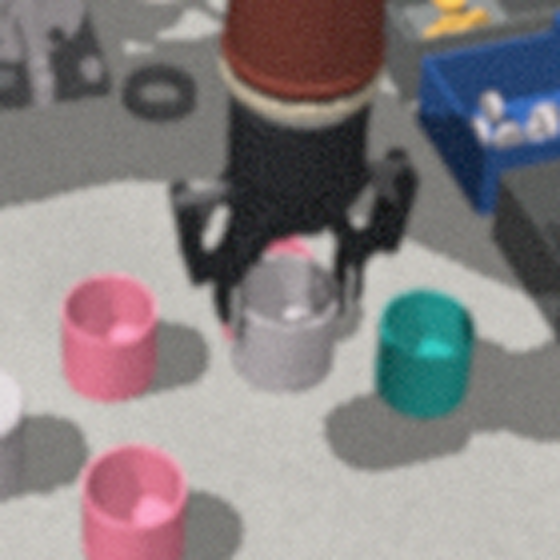

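The can is lifted upright (rim centre at crop (285,285)) and clear of the look-alikes. I carry it to the free side of the spout and lower it.

```bash

python3 -m crank '[[-1,[40,-10,0],0],[-1,[75,-30,0],0],[-1,[110,-50,0],0],[-1,[145,-70,0],0],[-1,[182,-88,0],0],[-1,[182,-88,0],0],[-1,[182,-88,45],0],[-1,[182,-88,85],0]]'
python3 -m crank '[[-1,[0,0,1],0],[-1,[0,0,1],0],[-1,[0,0,1],0]]'
python3 - <<'E'
from h import *
p=pose();chain(p,[.5365,-.044,p[2],85])
t=ctrl.get_image("top")[:,:,::-1];s=ctrl.get_image("side")[:,:,::-1]
r=lambda a:cv2.resize(a,(400,400),interpolation=cv2.INTER_CUBIC)
cv2.imwrite("pics/low.png",np.hstack([r(t[190:290,240:340]),r(s[210:310,220:320])]))
E
```

```text
time: 5.33
tool_pos: [0.5286, -0.1409, 0.0367]
tool_rot: [3.136, -0.002, 1.489]
force: [1.2, 0.6, -2.4]
gripper_width: 0.684
finger_force: 65.2
time: 5.58
tool_pos: [0.5259, -0.1427, 0.0348]
tool_rot: [-3.14, 0.0, 1.485]
force: [-0.5, -0.3, -0.8]
gripper_width: 0.685
finger_force: 76.4
[99.2  2.1 -0. ] turn 0.1 dist 99.0
```

View pics/low.png

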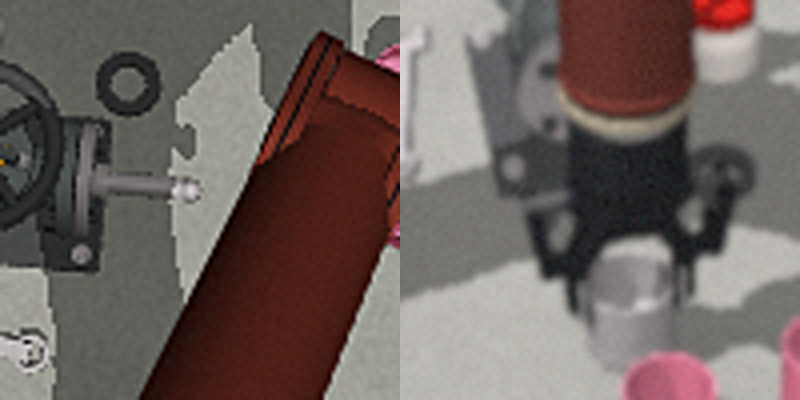

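The view shows the can rim at crop (627,278), i.e. side pixel (276.8,279.5), upright and just off the bench. The spout end is at top pixel (290,237.5).

```bash
python3 - <<'E'
from h import *
print(onz("side",(276.8,279.5),.057),onz("side",(329.7,330.5),.055), onz("top",(290,237.5),.0855), onz("side",(269.4,251.5),.0855),onz("side",(269.4,251.5),.075),pose())
E
```

```text
[ 0.5279 -0.1343  0.057 ] [ 0.5996 -0.3362  0.055 ] [ 0.5344 -0.0528  0.0855] [ 0.5314 -0.0515  0.0855] [ 0.5345 -0.0396  0.075 ] [np.float64(0.526699378873818), np.float64(-0.1426062202398234), np.float64(0.03559439840733212), np.float64(85.10371650157217)]
```

```bash

python3 -m crank '[[-1,[20,0,0],0],[-1,[40,1,0],0],[-1,[60,1,0],0],[-1,[75,2,0],0],[-1,[87,2,0],0],[-1,[97,2,0],0],[-1,[97,2,0],0],[-1,[97,2,0],0]]'
python3 -m crank '[[-1,[0,0,1],0],[-1,[0,0,2],0],[-1,[0,0,2],0]]'
python3 - <<'E'
from h import *
print(pose())
s=ctrl.get_image("side")[:,:,::-1]
cv2.imwrite("pics/under.png",cv2.resize(s[190:310,210:330],(600,600),interpolation=cv2.INTER_CUBIC))
E
```

```text
time: 6.35
tool_pos: [0.5368, -0.046, 0.035]
tool_rot: [3.141, 0.0, 1.486]
force: [1.2, -0.3, -1.2]
gripper_width: 0.686
finger_force: 76.3
time: 6.6
tool_pos: [0.5363, -0.0469, 0.0325]
tool_rot: [-3.141, 0.0, 1.484]
force: [1.2, -0.4, -1.6]
gripper_width: 0.686
finger_force: 76.3
[np.float64(0.5363216248365823), np.float64(-0.046900185759484375), np.float64(0.03245555686136443), np.float64(85.03777914160969)]
```

View pics/under.png

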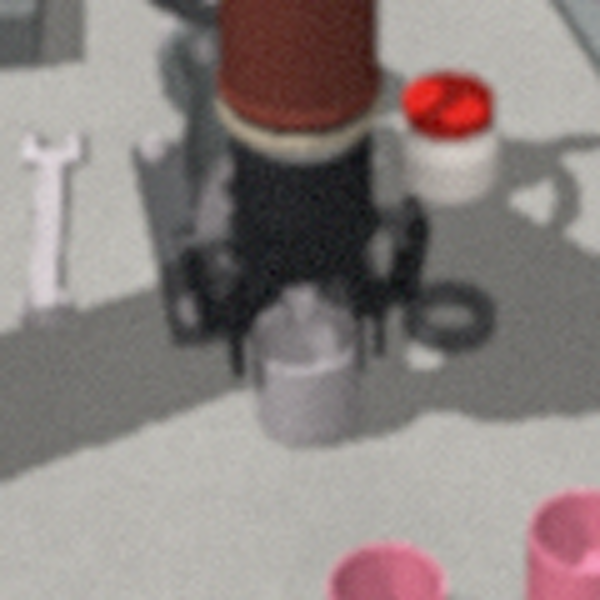

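The can sits under the spout: spout tip at crop (298,300), can rim centre at crop ~(303,338). I lower the last bit, release and measure.

```bash

python3 -m crank '[[-1,[0,0,2],0],[-1,[0,0,2],0]]'
python3 - <<'E'
from h import *
print(onz("side",(270.6,257.6),.056),proj("side",[.5355,-.044,.055]))
E
python3 -m crank '[[-0.2,[0,0,2],0],[0.5,[0,0,2],0],[1,[0,0,2],0],[1,[0,0,2],0],[1,[0,0,2],0]]'
```

```text
time: 6.82
tool_pos: [0.5364, -0.0462, 0.0303]
tool_rot: [-3.141, 0.0, 1.485]
force: [0.0, 0.1, -2.1]
gripper_width: 0.684
finger_force: 76.3
[ 0.5363 -0.0442  0.056 ] (np.float64(270.302132301281), np.float64(257.873817549914))
time: 7.23
tool_pos: [0.5367, -0.0458, 0.0288]
tool_rot: [3.141, -0.0, 1.486]
force: [0.5, -0.6, 0.4]
gripper_width: 1.001
finger_force: 0.0
```

```bash

python3 -m crank '[[1,[0,0,-20],0],[1,[0,0,-60],0],[1,[0,0,-100],0],[1,[0,0,-140],0],[1,[0,0,-180],0],[1,[0,0,-220],0],[1,[0,0,-260],0],[1,[0,0,-300],0]]'
python3 -m crank '[[1,[0,0,-20],0],[1,[-40,0,-20],0],[1,[-80,0,-20],0],[1,[-100,0,-20],0],[1,[-100,0,-20],0],[1,[-100,0,-20],0]]'
python3 - <<'E'
from h import *
p=pose();print(p)
s=ctrl.get_image("side")[:,:,::-1];t=ctrl.get_image("top")[:,:,::-1]
cv2.imwrite("pics/t2.png",t);cv2.imwrite("pics/s2.png",s)
A=cv2.resize(t[160:280,180:320],(420,360),interpolation=cv2.INTER_CUBIC)
B=cv2.resize(s[130:290,210:330],(360,480),interpolation=cv2.INTER_CUBIC)
cv2.imwrite("pics/v2.png",np.hstack([np.vstack([A,np.zeros((120,420,3),np.uint8)]),B]))
chain(p,[.5985,.152,.34,85],[.5985,.152,.232,85])
print(proj("side",[.5985,.152,.28]),proj("top",[.5985,.152,.28]))
E
```

```text
time: 7.9
tool_pos: [0.5361, -0.0461, 0.331]
tool_rot: [3.141, -0.001, 1.485]
force: [1.5, 0.8, -0.4]
gripper_width: 1.001
finger_force: 0.0
time: 8.4
tool_pos: [0.5277, -0.1471, 0.3488]
tool_rot: [3.141, -0.0, 1.482]
force: [0.3, 1.8, 0.3]
gripper_width: 0.999
finger_force: 0.0
[np.float64(0.5276582874136642), np.float64(-0.14705762504357195), np.float64(0.3488369427704576), np.float64(84.93745840268843)]
[304.1  44.2   8.8] turn -0.1 dist 307.0
[  0.   0. 108.] turn 0 dist 108.0
(np.float64(271.42228001316096), np.float64(150.45435491336968)) (np.float64(220.52143884451752), np.float64(205.06285297938976))
```

View pics/v2.png

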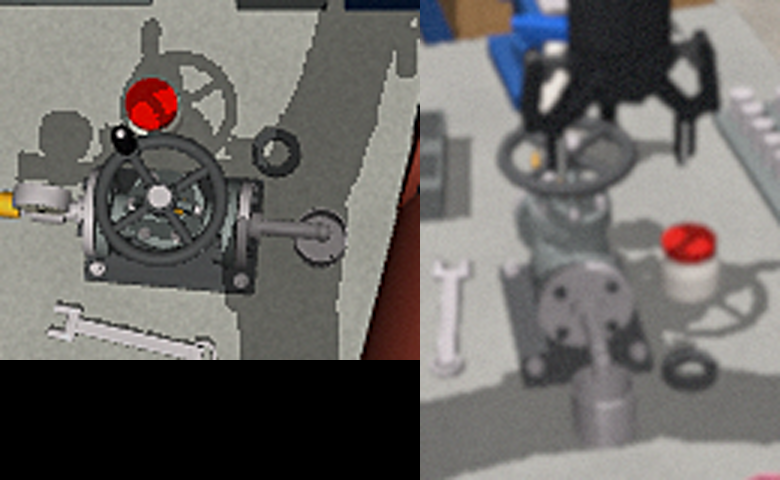

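The can stands upright under the spout: can rim at top pixel (286.3,239.7), spout end at (290,237). The handle top is at (221,206.3), and ring, wrench and pot are undisturbed.

```bash

python3 -c "
from h import *
print(onz('top',(286.3,239.7),.055))"
python3 -m crank '[[1,[40,5,0],0],[1,[80,11,9],0],[1,[120,17,9],0],[1,[160,23,9],0],[1,[200,29,9],0],[1,[240,35,9],0],[1,[280,41,9],0],[1,[304,44,9],0]]'
python3 -m crank '[[1,[0,0,0],0],[1,[0,0,0],0],[1,[0,0,30],0]]'
python3 - <<'E'
from h import *
p=pose();print(p)
chain(p,[.5985,.152,.235,85])
s=ctrl.get_image("side")[:,:,::-1]
cv2.imwrite("pics/hd.png",cv2.resize(s[90:210,215:335],(600,600),interpolation=cv2.INTER_CUBIC))
E
```

```text
[ 0.5319 -0.0416  0.055 ]
time: 9.17
tool_pos: [0.5971, 0.1611, 0.3385]
tool_rot: [-3.14, -0.001, 1.493]
force: [-1.0, 0.2, -1.0]
gripper_width: 0.997
finger_force: 0.0
time: 9.42
tool_pos: [0.5997, 0.1542, 0.3141]
tool_rot: [3.135, -0.003, 1.487]
force: [1.3, -0.6, 1.2]
gripper_width: 0.999
finger_force: 0.0
[np.float64(0.5997473824172901), np.float64(0.15423830894749221), np.float64(0.3141445000420138), np.float64(85.18742720544778)]
[-2.3 -1.1 79.1] turn 0.2 dist 79.0
```

View pics/hd.png

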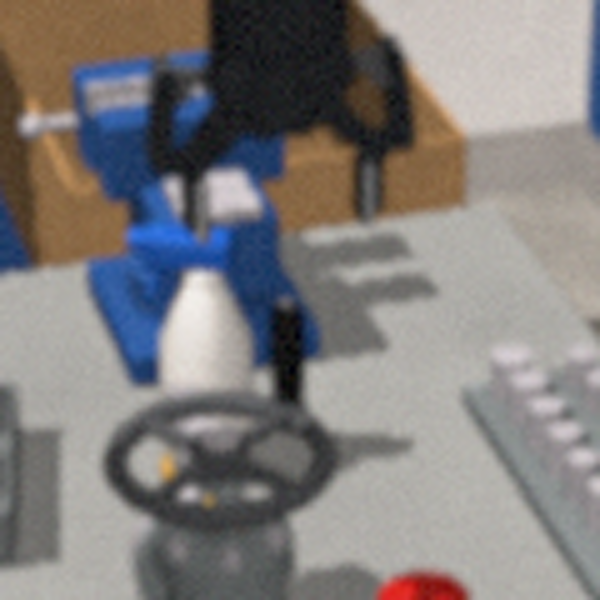

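The fingers at crop x≈195 and 370 (middle 283) straddle the black handle top at crop (288,300). I descend and grip.

```bash

python3 -m crank '[[1,[-2,-1,30],0],[1,[-2,-1,60],0],[1,[-2,-1,79],0],[1,[-2,-1,79],0],[0,[-2,-1,79],0],[-1,[-2,-1,79],0],[-1,[-2,-1,79],0],[-1,[-2,-1,79],0]]'
python3 -m crank '[[-1,[0,0,0],0],[-1,[0,0,0],0],[-1,[0,0,0],0],[-1,[0,0,0],0]]'
python3 - <<'E'
from h import *
p=np.array(pose());print(p)
# circle about stem, closing = clockwise
stem=np.array([.5504,.1195]);d=p[:2]-stem;print("r",np.linalg.norm(d),"ang",np.degrees(np.arctan2(d[1],d[0])))
E
```

```text
time: 10.13
tool_pos: [0.5973, 0.1517, 0.2323]
tool_rot: [3.14, -0.001, 1.486]
force: [0.1, 0.1, -0.4]
gripper_width: 0.452
finger_force: 0.0
time: 10.47
tool_pos: [0.5981, 0.1519, 0.2323]
tool_rot: [3.138, -0.001, 1.486]
force: [4.0, 0.9, 7.3]
gripper_width: 0.243
finger_force: 58.4
[ 0.5981  0.1519  0.2323 85.1219]
r 0.05766130716759443 ang 34.24634406500527
```

```bash
cat >> h.py <<'E'
def arc(q0,qs):
    P=lambda q:-60*np.array([np.sin(np.radians(q)),np.cos(np.radians(q))])
    print([[q]+list(np.round(P(q)-P(q0),1)) for q in qs])
E
python3 -c "
from h import *
np.set_printoptions(suppress=True)
arc(219,range(199,58,-20))
arc(59,range(39,-21,-20))"
```

```text
[[199, np.float64(-18.2), np.float64(10.1)], [179, np.float64(-38.8), np.float64(13.4)], [159, np.float64(-59.3), np.float64(9.4)], [139, np.float64(-77.1), np.float64(-1.3)], [119, np.float64(-90.2), np.float64(-17.5)], [99, np.float64(-97.0), np.float64(-37.2)], [79, np.float64(-96.7), np.float64(-58.1)], [59, np.float64(-89.2), np.float64(-77.5)]]
[[39, np.float64(13.7), np.float64(-15.7)], [19, np.float64(31.9), np.float64(-25.8)], [-1, np.float64(52.5), np.float64(-29.1)]]
```

```bash

python3 -m crank '[[-1,[-18.2,10.1,0],0],[-1,[-38.8,13.4,0],0],[-1,[-59.3,9.4,0],0],[-1,[-77.1,-1.3,0],0]]'
python3 -c "
from h import *
print(pose())
arc(139,range(119,-2,-20))"
```

```text
time: 10.8
tool_pos: [0.5925, 0.0733, 0.2323]
tool_rot: [3.133, 0.001, 1.485]
force: [2.5, 3.3, 9.3]
gripper_width: 0.241
finger_force: 61.3
[np.float64(0.5924896396136201), np.float64(0.0732587113401676), np.float64(0.232267684511642), np.float64(85.0592155768992)]
[[119, np.float64(-13.1), np.float64(-16.2)], [99, np.float64(-19.9), np.float64(-35.9)], [79, np.float64(-19.5), np.float64(-56.7)], [59, np.float64(-12.1), np.float64(-76.2)], [39, np.float64(1.6), np.float64(-91.9)], [19, np.float64(19.8), np.float64(-102.0)], [-1, np.float64(40.4), np.float64(-105.3)]]
```

```bash

python3 -m crank '[[-1,[-13.1,-16.2,0],0],[-1,[-19.9,-35.9,0],0],[-1,[-19.5,-56.7,0],0],[-1,[-12.1,-76.2,0],0],[-1,[1.6,-91.9,0],0],[-1,[19.8,-102,0],0],[-1,[30,-104.5,0],0]]'
python3 -m crank '[[-1,[5,-0.5,0],0],[-1,[10,-0.8,0],0],[-1,[13,-0.8,0],0],[-1,[13,-0.8,0],0]]'
python3 -c "
from h import *
p=pose();print(p);d=np.array(p[:2])-[.5504,.1195];print(np.hypot(*d),np.degrees(np.arctan2(d[1],d[0]))+4.8-180)"
```

```text
time: 11.38
tool_pos: [0.4899, 0.1154, 0.2324]
tool_rot: [3.132, -0.003, 1.486]
force: [22.0, -4.4, -6.2]
gripper_width: 0.238
finger_force: 61.5
time: 11.72
tool_pos: [0.4902, 0.1214, 0.2322]
tool_rot: [3.137, 0.005, 1.48]
force: [6.9, -19.3, 8.3]
gripper_width: 0.245
finger_force: 62.9
[np.float64(0.4902147091677748), np.float64(0.12143594810852086), np.float64(0.23224442941426143), np.float64(84.81316643040141)]
0.06021641908681065 2.957632504931837
```

```bash

python3 -m crank '[[-1,[4,0,0],0],[-1,[4,0,0],0],[-1,[4,0,0],0],[-1,[4,0,0],0]]'
```

```text
time: 12.05
tool_pos: [0.4902, 0.1216, 0.2322]
tool_rot: [3.138, 0.008, 1.476]
force: [2.3, -31.7, 14.5]
gripper_width: 0.242
finger_force: 63.6
```

Closed against its stop: pushing 4 mm further raised the force by 12 N with no motion. Next I unload and work out the opening arc.

```bash

python3 -m crank '[[-1,[-8,0,0],0],[-1,[-8,0,0],0],[-1,[-8,0,0],0]]'
python3 -c "
from h import *
print(pose())
arc(0,range(20,161,20));arc(160,range(180,321,20));arc(320,range(340,481,20))
"
```

```text
time: 12.3
tool_pos: [0.4902, 0.1208, 0.2323]
tool_rot: [3.135, -0.0, 1.483]
force: [12.4, -5.7, 1.9]
gripper_width: 0.244
finger_force: 62.2
[np.float64(0.4902034824375917), np.float64(0.12076404456873438), np.float64(0.23228402383768834), np.float64(84.94231425992146)]
[[20, np.float64(-20.5), np.float64(3.6)], [40, np.float64(-38.6), np.float64(14.0)], [60, np.float64(-52.0), np.float64(30.0)], [80, np.float64(-59.1), np.float64(49.6)], [100, np.float64(-59.1), np.float64(70.4)], [120, np.float64(-52.0), np.float64(90.0)], [140, np.float64(-38.6), np.float64(106.0)], [160, np.float64(-20.5), np.float64(116.4)]]
[[180, np.float64(20.5), np.float64(3.6)], [200, np.float64(41.0), np.float64(0.0)], [220, np.float64(59.1), np.float64(-10.4)], [240, np.float64(72.5), np.float64(-26.4)], [260, np.float64(79.6), np.float64(-46.0)], [280, np.float64(79.6), np.float64(-66.8)], [300, np.float64(72.5), np.float64(-86.4)], [320, np.float64(59.1), np.float64(-102.3)]]
[[340, np.float64(-18.0), np.float64(-10.4)], [360, np.float64(-38.6), np.float64(-14.0)], [380, np.float64(-59.1), np.float64(-10.4)], [400, np.float64(-77.1), np.float64(-0.0)], [420, np.float64(-90.5), np.float64(16.0)], [440, np.float64(-97.7), np.float64(35.5)], [460, np.float64(-97.7), np.float64(56.4)], [480, np.float64(-90.5), np.float64(76.0)]]
```

```bash

python3 -m crank '[[-1,[-21.5,6.6,0],0],[-1,[-39.6,17,0],0],[-1,[-53,33,0],0],[-1,[-60,52.6,0],0],[-1,[-60,73.4,0],0],[-1,[-53,93,0],0],[-1,[-39.6,109,0],0],[-1,[-21.5,119.4,0],0]]'
python3 -m crank '[[-1,[20.5,3.6,0],0],[-1,[41,0,0],0],[-1,[59.1,-10.4,0],0],[-1,[72.5,-26.4,0],0],[-1,[79.6,-46,0],0],[-1,[79.6,-66.8,0],0],[-1,[72.5,-86.4,0],0],[-1,[59.1,-102.3,0],0]]'
python3 -c "
from h import *
p=pose();print(p);d=np.array(p[:2])-[.5500,.1168];print(np.hypot(*d),(np.degrees(np.arctan2(d[1],d[0]))+4.6-180)%360)"
```

```text
time: 12.97
tool_pos: [0.6048, 0.0908, 0.2321]
tool_rot: [-3.14, -0.001, 1.484]
force: [-20.3, 2.3, 22.5]
gripper_width: 0.238
finger_force: 64.5
time: 13.63
tool_pos: [0.5086, 0.1594, 0.2322]
tool_rot: [3.136, -0.001, 1.487]
force: [13.2, -6.9, 6.6]
gripper_width: 0.237
finger_force: 63.1
[np.float64(0.5085841537589828), np.float64(0.1594310475310261), np.float64(0.23222549510220447), np.float64(85.18712972073574)]
0.05943634017545317 318.77164036810575
```

```bash

python3 -m crank '[[-1,[-18,-10.4,0],0],[-1,[-38.6,-14,0],0],[-1,[-59.1,-10.4,0],0],[-1,[-77.1,0,0],0],[-1,[-90.5,16,0],0],[-1,[-97.7,35.5,0],0],[-1,[-97.7,56.4,0],0],[-1,[-90.5,76,0],0]]'
python3 -c "
from h import *
p=pose();print(p);d=np.array(p[:2])-[.5500,.1168];print(np.hypot(*d),(np.degrees(np.arctan2(d[1],d[0]))+4.6-180)%360)
arc(480,range(500,641,20));arc(640,[660,680,695,708,716,720,724])"
```

```text
time: 14.3
tool_pos: [0.5759, 0.0616, 0.2321]
tool_rot: [-3.141, -0.002, 1.484]
force: [-10.8, 8.6, 18.1]
gripper_width: 0.238
finger_force: 63.8
[np.float64(0.5759356297981867), np.float64(0.06156031583040577), np.float64(0.23214861002645795), np.float64(85.05409653481306)]
0.061025237403758675 119.7505637371801
[[500, np.float64(13.4), np.float64(16.0)], [520, np.float64(31.4), np.float64(26.4)], [540, np.float64(52.0), np.float64(30.0)], [560, np.float64(72.5), np.float64(26.4)], [580, np.float64(90.5), np.float64(16.0)], [600, np.float64(103.9), np.float64(0.0)], [620, np.float64(111.0), np.float64(-19.6)], [640, np.float64(111.0), np.float64(-40.4)]]
[[660, np.float64(-7.1), np.float64(-19.6)], [680, np.float64(-20.5), np.float64(-35.5)], [695, np.float64(-33.7), np.float64(-44.0)], [708, np.float64(-46.6), np.float64(-48.3)], [716, np.float64(-54.9), np.float64(-49.4)], [720, np.float64(-59.1), np.float64(-49.6)], [724, np.float64(-63.3), np.float64(-49.4)]]
```

```bash

python3 -m crank '[[-1,[13.4,16,0],0],[-1,[31.4,26.4,0],0],[-1,[52,30,0],0],[-1,[72.5,26.4,0],0],[-1,[90.5,16,0],0],[-1,[103.9,0,0],0],[-1,[111,-19.6,0],0],[-1,[111,-40.4,0],0]]'
python3 -m crank '[[-1,[-7.1,-19.6,0],0],[-1,[-20.5,-35.5,0],0],[-1,[-33.7,-44,0],0],[-1,[-46.6,-48.3,0],0],[-1,[-54.9,-49.4,0],0],[-1,[-59.1,-49.6,0],0],[-1,[-59.1,-49.6,0],0],[-1,[-59.1,-49.6,0],0]]'
python3 -c "
from h import *
p=pose();print(p);d=np.array(p[:2])-[.5500,.1168];print(np.hypot(*d),np.degrees(np.arctan2(d[1],d[0]))%360+4.6-180, ctrl.get_state()['finger_force'])"
```

```text
time: 14.97
tool_pos: [0.5461, 0.1759, 0.2322]
tool_rot: [3.137, 0.001, 1.485]
force: [5.5, -12.1, 12.3]
gripper_width: 0.239
finger_force: 63.4
time: 15.63
tool_pos: [0.4903, 0.1213, 0.2322]
tool_rot: [3.141, -0.001, 1.485]
force: [-5.6, -1.2, 13.4]
gripper_width: 0.241
finger_force: 63.7
[np.float64(0.4903470819374745), np.float64(0.12130486665337163), np.float64(0.23216933013981134), np.float64(85.09806004243158)]
0.05982277540317772 0.2813369162844026 63.70987415313721
```

```bash
python3 - <<'E'
from h import *
s=ctrl.get_image("side")[:,:,::-1];a=cv2.imread("pics/s2.png")
A,B=[cv2.cvtColor(np.ascontiguousarray(x),cv2.COLOR_BGR2GRAY) for x in(a,s)]
r=cv2.matchTemplate(B[235:300,240:300],A[250:280,258:284],cv2.TM_CCOEFF_NORMED);print(cv2.minMaxLoc(r)[1::2],"same at (18,15)")
print(pose(),ctrl.get_state()["finger_force"])
ctrl.close_job()
E
```

```text
(0.9579745531082153, (18, 15)) same at (18,15)
[np.float64(0.49033829052831385), np.float64(0.12130053804864777), np.float64(0.232143682145769), np.float64(85.10094434335062)] 63.736199140548706
the job is handed in; nothing more can be done
```

I handed the job in at about 16 s: the can is upright under the spout (about 5 mm off by camera), and the wheel was closed to its stop and backed off two full turns (hand within about 1 mm, or 1°, of its stop position). The gripper still holds the handle at about 64 N, and no bystanders looked moved in my last check, taken before cranking; the judge's verdict was not shown.

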